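Strike the mark on a stone seal with the spring marking stamp

TASK

Strike the mark on the stone seal that lies in the spring marking stamp, with one single blow: draw the striker's handle back until its sear catches and holds it on its own with your hand off, without hauling it hard against the buffer just behind the catch, then press the trip paddle (gently, it needs no great push) so that the spring alone fires the striker and drives the die home against the stone. Never push the striker onto the die by hand, do not touch the die, and leave the things round about where they are.

Things in the scene. Friction and masses are not known exactly. Their poses are not given: they have to be found in the camera images.
- stamp: Bolted-down spring marking stamp. Base plate 350 x 165 x 12 mm, white-painted housing 56 wide, top 78 mm above the table, slotted; steel die guide; nest with a pale stone seal. Origin on the table under the striker's line; x = striking direction (towards the stone), y left, z up; draw is -x. In this frame housing x -150 to 45 mm, die guide 82 to 105 (70 high), stone 125 to 175.
- striker: Steel striker; its upright grip stands out of the housing's top slot: 16 mm (stamp x) x 26 (y) x 44 high, origin at the grip's centre, at rest (5, 0, 105) mm in the stamp's frame; axes as the stamp's. The housing's top is 5 mm under the grip. Slides only along the stamp's x. Spring 270 N/m without preload: pull 7 N at 26 mm of draw, 13.5 N at 50 mm, plus up to 3 N drag just before the catch.
- rod_end (a point): Front end of the striker's round rod (18 mm across), 60 mm ahead of and 55 mm below the grip's centre, 5 to 6 mm short of the die at rest. The sear catches at a draw between 26 and 50 mm; where is set inside, unseen, and differs each time. Once it has caught, easing the grip forward takes the pull off the hand within 6 mm; before that the spring goes on pulling.
- sear: Trip paddle of the sear: steel plate 32 mm (stamp x) x 36 (y) x 6 thick off the housing's right side; origin at the centre of its top face, (-55, -78, 55) mm in the stamp's frame; z up. Pressed straight down it yields on a light spring (1 to 3 N; 5 to 10 N at first while it holds the drawn striker), trips within 7 mm, stops hard at 9 mm, comes up by itself. Not over 25 N.
- buffer: Stiff rubber buffer hidden in the housing's tail, at (-115, 0, 43) mm in the stamp's frame; yields only along the stamp's x. The striker meets it 2 mm of draw past the catch; from there the pull rises by another 4 N per mm. More than 15 N on the buffer damages the stamp.
- die: Marking die: dark steel bar 45 x 16 x 18 mm sliding along the stamp's x in the die guide; origin at the centre of its struck end, 50 mm above the table. Before the blow at x = 70 to 71 mm in the stamp's frame; struck home at 76.5 mm, against the stone. It stays where the blow leaves it.
- ceramic_box: Bystander: blue ceramic box with lid, 134 x 94 x 61 mm, origin under its centre.
- jar: Bystander: clear glass jar with cork stopper, 72 mm across, 119 mm high, origin under its centre.
- dish: Bystander: round turntable dish with stone seals standing on it, 160 mm across, 70 mm high, origin under its centre.
- tool_strip: Bystander: upright wooden stand with a magnetic steel strip holding two carving tools, 50 x 170 x 116 mm (long in its y), origin under its centre.

How it is judged:
By the outcome, as a careful person would: the job done as asked, in the order asked, and still so for the second after the job is handed in, with the robot touching nothing.
It also fails if it takes over 51 s, if anything falls off the work surface, if the arm or the gripper's body presses on something with over 40 N, if the wrist force passes 120 N, or if a joint passes its speed limit or range.

ROBOT

A 6-joint arm with a two-finger parallel gripper is mounted at the origin on the work surface. World frame = base frame: x ahead of the robot, y to its left, z up, the work surface at z = 0. Lengths are in mm, angles in rad, forces in N, time in s.
With the tool pointing down it reaches from about 325 to 1000 mm from the base axis. Payload 5.1 kg.
Tool frame: the origin (TCP) lies on the mounting face of the last link; the fingertips stand 173 mm ahead of it and the grasp point (between the pads) lies 155 mm ahead of it (r.tip_extent is the distance from the TCP to the fingertips, in mm); z points along the fingers, y is the direction in which the jaws open and shut (so a half turn about z gives the same grasp; the last joint's range is limited). The gripper opens to 85 mm and grips with 20 to 120 N. Pads are 22 mm wide; open, the fingers measure 114 mm over their backs; the gripper's body (76 mm by 85 mm) begins 54 mm behind the grasp point. The pads swing forward as they close: fully open they stand 13 mm farther back than shut.
Start: joints at [-1.36, 0.124, 1.65, -0, 1.367, -0.083], TCP at [188.202, -622.147, 404.722] pointing down, gripper open.
Joint ranges: [-2.61, 2.61], [-1.02, 2.33], [0.03, 2.71], [-1.35, 4.49], [0.32, 2.68], [-2.91, 2.91]. Speed limits (rad/s): [2.57, 2.57, 3.14, 3.14, 3.14, 3.14].

INTERFACE

Orientations are given as a rotation vector (axis times angle).
In Python, from rig import r gives the robot as it stands. Calls block until the motion is done:
- r.move_to(position, orientation): joint-space move of the TCP to a pose.
- r.line_to(position, attitude=None, speed=150, guard=None): straight line of the TCP; attitude=None keeps the orientation; speed is the mean speed in mm/s. With guard (N) it stops when the force on the tool has changed by that much, and returns True; else False.
- r.movej(angles): joint-space move.
- r.set_gripper(opening, grasp_force=None): opening from 0.0 (shut) to 1.0 (fully open); grasp_force is the grip in N (None keeps the last); returns when the fingers have stopped.
- r.sleep(seconds).
- r.solve_ik(position, orientation): joint angles nearest the present ones, or None.
- r.camera(name): name is "side" or "top"; returns (picture, depth): 480x640x3 uint8, red, green, blue; 480x640 float32, mm along the optical axis (not along the pixel's ray), 0 where there is no reading.
- r.calibration(name): a dict with "mtx" (3x3 intrinsics, pixels), "k1" (the pictures are not rectified: a ray, as slopes to the right and down, at radius r is drawn at 1 + k1 r^2 times it, then the intrinsics apply), "world_to_cam" (4x4, takes a point from world to camera coordinates). Camera axes: x right, y down, z forward; pixel columns grow to the right and rows downward; lengths in mm; the calibration is good to about 2 mm. A picture is of the moment at which its call begins. calibration takes no time and is no camera call.
A pose or a line that the arm cannot do raises r.IKError and nothing moves.
- r.sign_off(): hands the job in, once; it reports no verdict.
Readings, each from a call of its own:
- r.get_time(): time.
- r.get_joint_pos(): joint angles.
- r.get_qvel(): joint speeds.
- r.get_joint_torque(): joint torques, N m.
- r.get_eef_pos(): TCP position.
- r.get_orientation(): TCP orientation.
- r.get_wrist_force(): force on the tool from outside, world axes, zero at the start.
- r.get_torque(): the same for the moment, N m.
- r.get_width(): opening from 0.0 (shut) to 1.0 (fully open).
Only numpy, scipy, OpenCV 4.12 (cv2) and the standard library are available. Lean on these libraries where they do the work, as an engineer would, in place of code of your own. Each camera call takes 0.05 s, during which the arm holds its last target.

## Working session

There is one attempt and no reset: what is moved stays moved. The work goes in short steps, each a Python script; the robot and the scene stay as the last script left them, time stands still between calls to the robot, and variables do not carry over. Pictures are saved under pics/ and viewed, and the job is handed in when it is done.

```bash
ls; mkdir -p pics; python3 - <<'E'
from rig import r
import cv2,numpy as np
for n in("side","top"):
    p,d=r.camera(n); cv2.imwrite(f"pics/{n}0.png",cv2.cvtColor(p,cv2.COLOR_RGB2BGR)); np.save(f"pics/{n}0d.npy",d)
    c=r.calibration(n); print(n,c)
print(r.get_time(),r.get_orientation(),r.get_wrist_force())
E
```

```text
pics
side {'mtx': array([[505.90316517,   0.        , 315.49628635],
       [  0.        , 505.90316517, 237.55038413],
       [  0.        ,   0.        ,   1.        ]]), 'k1': 0.007644580053459009, 'world_to_cam': array([[ 9.83251800e-01, -1.80957238e-01, -2.16881439e-02,
        -5.31568766e+02],
       [-1.36315487e-01, -6.51209407e-01, -7.46555019e-01,
         1.59856598e+02],
       [ 1.20971011e-01,  7.37007996e-01, -6.64970096e-01,
         1.02046588e+03],
       [ 0.00000000e+00,  0.00000000e+00,  0.00000000e+00,
         1.00000000e+00]])}
top {'mtx': array([[596.57674968,   0.        , 314.55407868],
       [  0.        , 596.57674968, 238.9002798 ],
       [  0.        ,   0.        ,   1.        ]]), 'k1': -0.060414220241771406, 'world_to_cam': array([[ 9.91041127e-03, -9.99950852e-01, -2.79274094e-04,
        -1.27394340e+01],
       [-9.96989202e-01, -9.85957833e-03, -7.69111136e-02,
         5.37972768e+02],
       [ 7.69045800e-02,  1.04065402e-03, -9.97037914e-01,
         1.26408042e+03],
       [ 0.00000000e+00,  0.00000000e+00,  0.00000000e+00,
         1.00000000e+00]])}
0.1 [-3.10588691e+00 -4.59548659e-01  1.90687893e-04] [-8.13376408e-02  3.65265703e-04  9.80679265e-01]
```

View pics/side0.png

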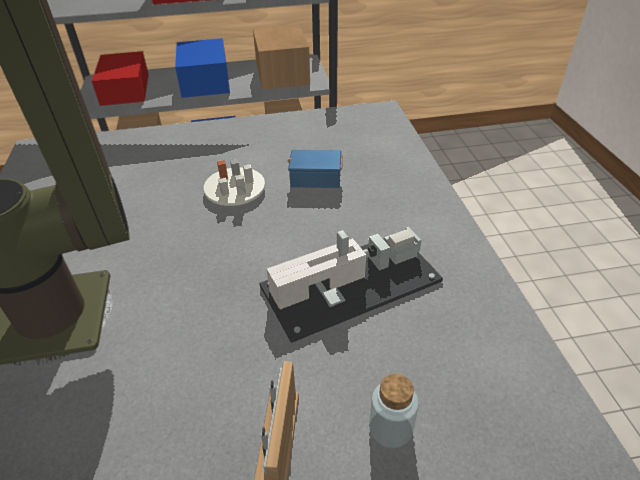

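View pics/top0.png

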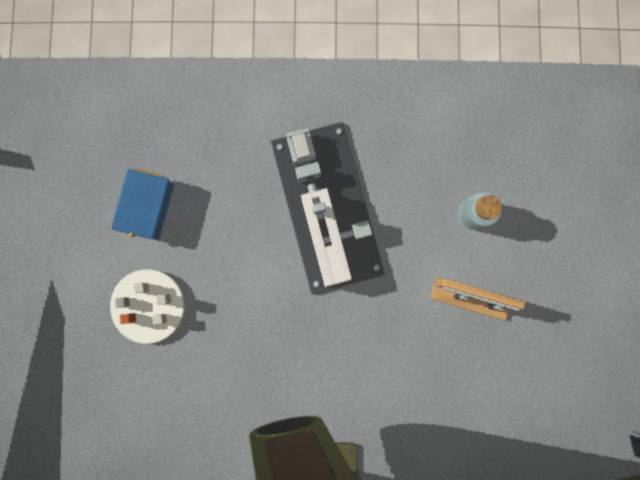

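The top view shows the stamp with its housing at about (327,237), the grip near (319,207) and the paddle near (362,230). The strike direction is up and slightly left. Next I'll enlarge both views.

```bash
python3 - <<'E'
import cv2
a=cv2.imread("pics/top0.png")[115:305,265:395]; cv2.imwrite("pics/topc.png",cv2.resize(a,None,fx=3.15,fy=3.15,interpolation=cv2.INTER_CUBIC))
a=cv2.imread("pics/side0.png")[220:350,250:450]; cv2.imwrite("pics/sidec.png",cv2.resize(a,None,fx=4,fy=4,interpolation=cv2.INTER_CUBIC))
E
```

```text
(no output)
```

View pics/topc.png

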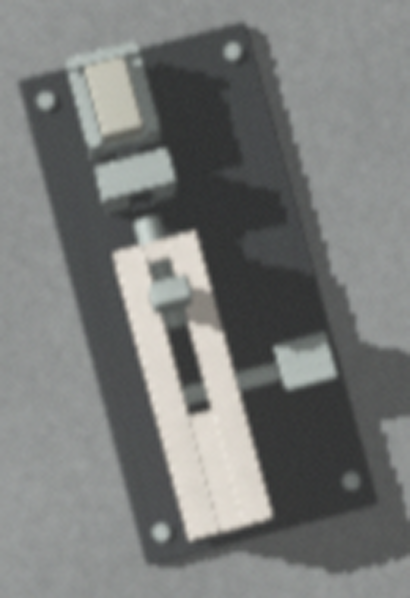

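View pics/sidec.png

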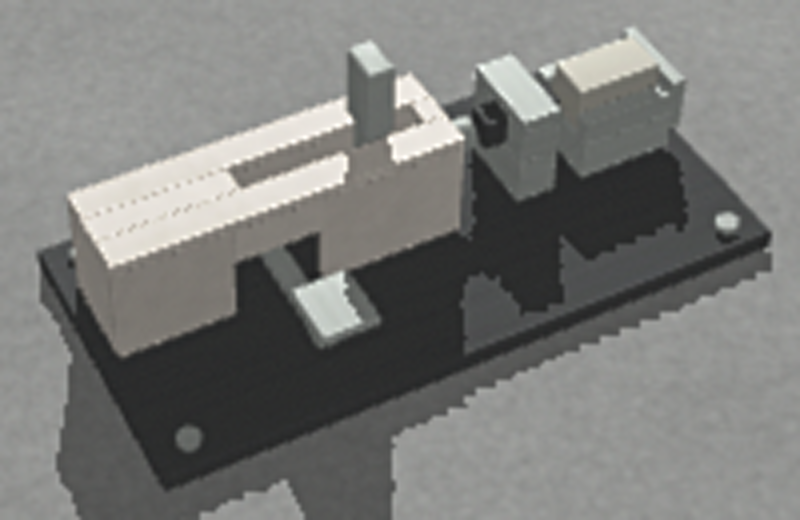

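```bash
cat > h.py <<'E'
import numpy as np
from rig import r
def proj(n,P):
    c=r.calibration(n);P=np.atleast_2d(P);q=(c["world_to_cam"]@np.c_[P,np.ones(len(P))].T)[:3]
    s=q[:2]/q[2];s=s*(1+c["k1"]*(s**2).sum(0));m=c["mtx"]
    return np.c_[m[0,0]*s[0]+m[0,2],m[1,1]*s[1]+m[1,2]]
E
python3 - <<'E'
from h import *
from scipy.optimize import least_squares
T=[((45,28,78),(112,252)),((45,-28,78),(196,231)),((-150,28,78),(190,541)),((-150,-28,78),(272,516)),((5,0,127),(170,289)),((-55,-78,55),(305,361)),((175,82,12),(20,80))]
S=[((-150,28,78),(69,196)),((-150,-28,78),(110,266)),((45,-28,78),(465,137)),((45,28,78),(408,75)),((5,0,127),(370,59)),((-55,-78,55),(334,305))]
T=T[:6]
mt=np.array([t[0] for t in T],float);ms=np.array([t[0] for t in S],float)
ut=(np.array([t[1] for t in T])+.5)/3.15-.5+[265,115]
us=(np.array([t[1] for t in S])+.5)/4-.5+[250,220]
def W(p,m):
    c,s=np.cos(p[2]),np.sin(p[2]);return m@np.array([[c,-s,0],[s,c,0],[0,0,1]]).T+[p[0],p[1],0]
for wt,ws in((1,1),(1,0),(0,1)):
    f=lambda p:np.r_[wt*(proj("top",W(p,mt))-ut).ravel(),ws*(proj("side",W(p,ms))-us).ravel()]
    R=least_squares(f,[560,0,.2],x_scale=[1,1,.01]);print(R.x)
    if wt and ws: print(f(R.x).reshape(-1,2).round(1))
    elif 1: print(np.abs(R.fun).max())
E
```

```text
[ 5.89369108e+02 -1.59562309e+01  2.71591295e-01]
[[ 0.  -0. ]
 [-0.5 -0.3]
 [-0.3 -0.5]
 [ 0.1  0.4]
 [-0.2  0.2]
 [ 0.  -0.3]
 [-0.9 -0.2]
 [-0.2  0.9]
 [-0.   0.7]
 [ 0.7 -0.2]
 [ 0.  -0.1]
 [ 0.2 -0.2]]
[ 5.89260052e+02 -1.62888479e+01  2.70045917e-01]
0.4722410337164433
[ 5.89498517e+02 -1.53331029e+01  2.73997747e-01]
0.8669244690245819
```

The stamp's pose is x=589.4, y=-16.0, yaw=0.2716, and the two views agree to about 1 mm. I'll shut the jaws and use the closed fingers as a hook in front of the grip. That way they can only pull, never push the striker forward.

```bash
cat >> h.py <<'E'
X0,Y0,YAW=589.37,-15.96,0.2716
RV=-np.pi*np.array([np.cos(YAW/2),np.sin(YAW/2),0])
ex=np.array([np.cos(YAW),np.sin(YAW),0]);ey=np.array([-np.sin(YAW),np.cos(YAW),0])
def tcp(x,y,z): # stamp-frame fingertip -> TCP
    return np.array([X0,Y0,0])+ex*x+ey*y+np.array([0,0,z+r.tip_extent])
def fx(): return float(np.dot(r.get_wrist_force(),ex))
def sx(): return float(np.dot(r.get_eef_pos()-np.array([X0,Y0,0]),ex))
def pic(n,f,box=None,s=1):
    import cv2
    p,d=r.camera(n);p=cv2.cvtColor(p,cv2.COLOR_RGB2BGR)
    if box: p=p[box[1]:box[3],box[0]:box[2]]
    cv2.imwrite("pics/"+f,cv2.resize(p,None,fx=s,fy=s,interpolation=cv2.INTER_CUBIC))
E
python3 - <<'E'
from h import *
print(r.tip_extent)
r.set_gripper(0.0,20); print(r.tip_extent,r.get_width(),r.get_time())
r.move_to(tcp(37,0,230),RV); print(r.get_time(),r.get_joint_pos())
r.line_to(tcp(37,0,140)); r.line_to(tcp(37,0,94),speed=60)
print(r.get_time(),r.get_eef_pos(),r.get_wrist_force(),sx())
pic("side","s1.png",(250,150,450,300),4)
E
```

```text
173.4
173.4 0.003000219259910772 0.8667
3.5333 [-9.68122365e-02  7.05911934e-02  1.70973536e+00 -2.06590884e-04
  1.36129103e+00  1.20360551e+00]
5.2 [625.24302846  -6.06151271 267.78618466] [-0.48716622 -0.16667273  0.72923941] 37.21352515389273
```

View pics/s1.png

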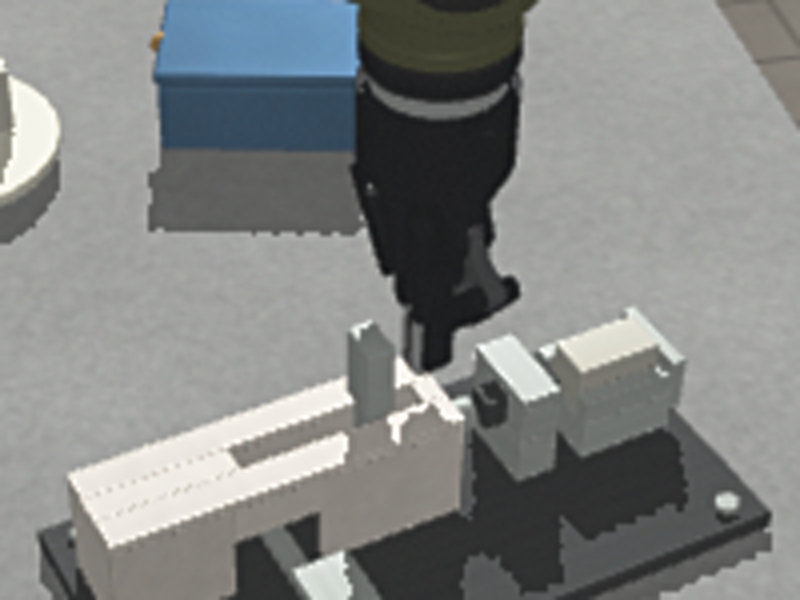

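The fingertips (430,360 in the crop) stand just in front of the grip (370,370), clear of it and of the die. Now I'll draw in steps while watching the pull.

```bash
python3 - <<'E'
from h import *
b=fx()
x=37.
log=[]
g=False
while x>28 and fx()-b<0.8:
    x-=1; r.line_to(tcp(x,0,94),speed=30); log.append((x,round(sx(),2),round(fx()-b,2)))
print(b,log,r.get_time())
E
```

```text
-0.29052120956694755 [(36.0, 36.03, 0.54), (35.0, 34.94, 1.46)] 5.75
```

```bash
python3 - <<'E'
from h import *
r.sleep(.2);print(fx())
log=[]
for x in (33,31,29,27,25,23,21,19,17,15):
    r.line_to(tcp(x,0,94),speed=30); log.append((x,round(sx(),2),r.get_wrist_force().round(2).tolist(),round(fx(),2)))
    if fx()>5: break
for l in log: print(l)
print(r.get_time())
E
```

```text
0.18701070848531934
(33, 32.88, [0.38, -0.66, 0.25], 0.19)
(31, 30.88, [0.44, 0.53, -0.56], 0.56)
(29, 28.9, [0.85, 0.13, 0.13], 0.86)
(27, 26.9, [0.65, -0.37, -0.57], 0.53)
(25, 24.89, [1.0, -0.3, 0.03], 0.89)
(23, 22.92, [0.35, -1.19, 0.29], 0.02)
(21, 20.94, [-0.22, 0.23, -0.36], -0.15)
(19, 18.97, [0.67, 0.14, 0.88], 0.68)
(17, 17.0, [1.88, 0.36, -0.35], 1.91)
(15, 14.99, [2.66, 0.65, 0.1], 2.74)
8.45
```

```bash
cat >> h.py <<'E'
def favg(n=4):
    v=[]
    for _ in range(n): v.append(fx()); r.sleep(.02)
    return float(np.mean(v))
E
python3 - <<'E'
from h import *
r.line_to(tcp(2,0,94),speed=40,guard=9)
log=[];m=0;x=2.
while True:
    f=favg();s=sx();d=24-s;e=f-.27*d
    log.append((round(x,1),round(d,2),round(f,2),round(e,2)))
    m=max(m,e)
    if e>4 or (m>1.3 and e<m-1.1) or d>52 or r.get_time()>28: break
    x-=.8; r.line_to(tcp(x,0,94),speed=20)
for l in log: print(l)
print(r.get_time())
E
```

```text
(2.0, 22.16, 5.2, -0.79)
(1.2, 22.74, 6.65, 0.51)
(0.4, 23.46, 7.32, 0.98)
(-0.4, 24.2, 7.82, 1.29)
(-1.2, 24.96, 7.9, 1.16)
(-2.0, 25.72, 8.11, 1.17)
(-2.8, 26.5, 8.56, 1.41)
(-3.6, 27.25, 8.76, 1.4)
(-4.4, 27.98, 9.09, 1.53)
(-5.2, 28.76, 9.28, 1.51)
(-6.0, 29.52, 9.98, 2.01)
(-6.8, 30.3, 9.68, 1.5)
(-7.6, 31.04, 10.34, 1.96)
(-8.4, 31.79, 10.44, 1.86)
(-9.2, 32.63, 10.37, 1.56)
(-10.0, 33.48, 9.55, 0.51)
13.7417
```

The drag dropped off at about 33 mm of draw, so I'll ease forward and test whether the sear caught.

```bash
python3 - <<'E'
from h import *
x=-10.
for dx in (2,4,6):
    r.line_to(tcp(x+dx,0,94),speed=20); f=favg(); print(x+dx,round(24-sx(),2),round(f,2),round(f-.27*(24-sx()),2))
    if f<1: break
print(r.get_time())
E
```

```text
-8.0 31.58 8.87 0.34
-6.0 29.66 8.48 0.47
-4.0 27.74 7.99 0.5
14.6917
```

It hasn't caught, because the spring still follows. I'll draw further.

```bash
cat > draw.py <<'E'
from h import *
import sys
x=float(sys.argv[1]);drop=float(sys.argv[2])
r.line_to(tcp(x,0,94),speed=30)
log=[];m=-9;pe=None
while True:
    f=favg();s=sx();d=24-s;e=f-.27*d
    log.append((round(x,1),round(d,2),round(f,2),round(e,2)))
    m=max(m,e)
    if e>4.2 or (pe is not None and e-pe>1.8) or e<m-drop or d>52 or r.get_time()>31: break
    pe=e
    x-=.8; r.line_to(tcp(x,0,94),speed=20)
for l in log: print(l)
print(r.get_time())
E
python3 draw.py -9.6 1.3
```

```text
(-9.6, 33.34, 8.66, -0.34)
(-10.4, 33.97, 9.3, 0.13)
(-11.2, 34.71, 9.92, 0.55)
(-12.0, 35.48, 10.4, 0.82)
(-12.8, 36.25, 10.05, 0.26)
(-13.6, 37.02, 10.25, 0.25)
(-14.4, 37.86, 10.12, -0.1)
(-15.2, 38.71, 10.12, -0.33)
(-16.0, 39.6, 9.66, -1.03)
17.625
```

```bash
python3 - <<'E'
from h import *
pic("side","s2.png",(250,150,450,300),4)
print(r.get_eef_pos(),tcp(-16,0,94),r.get_wrist_force(),r.get_torque(),r.get_width())
E
```

```text
[574.3326933  -20.12259619 267.59210127] [573.95651372 -20.25237005 267.4       ] [ 7.85191519  1.40414061 -4.2598078 ] [ 0.30370161 -1.34611212  0.0256312 ] -0.0015722348603580576
```

View pics/s2.png

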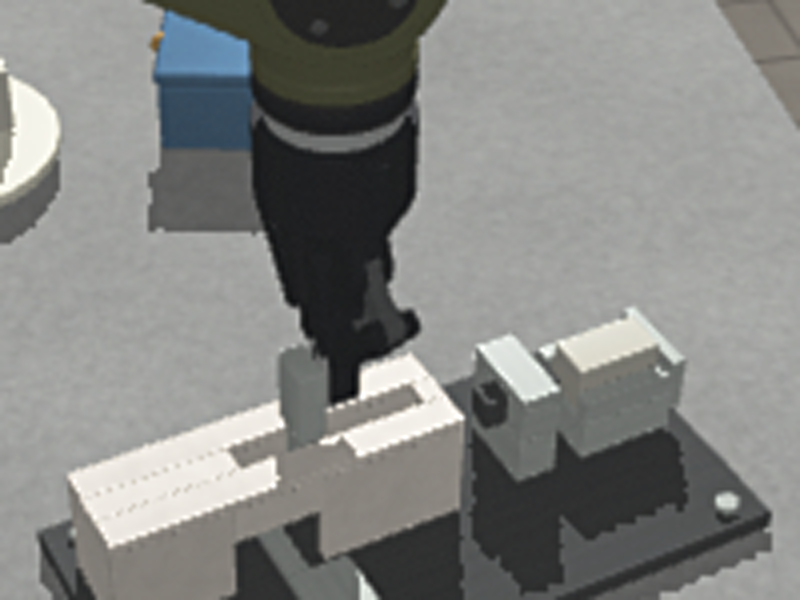

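```bash
python3 - <<'E'
from h import *
o=np.array([X0,Y0,0])
for d in (0,30,34,38,42,46): print(d,[((proj("side",o+ex*(5-d+8*a)+ey*13*b+[0,0,127])[0]-[250,150]+.5)*4-.5).round(0).tolist() for a,b in((-1,1),(1,1),(1,-1),(-1,-1))], ((proj("side",o+ex*(13-d)+ey*-13+[0,0,83])[0]-[250,150]+.5)*4-.5).round(0))
E
```

```text
0 [[343.0, 328.0], [372.0, 318.0], [397.0, 349.0], [368.0, 359.0]] [395. 414.]
30 [[289.0, 347.0], [318.0, 337.0], [343.0, 368.0], [313.0, 378.0]] [342. 433.]
34 [[282.0, 349.0], [311.0, 339.0], [336.0, 371.0], [306.0, 381.0]] [335. 436.]
38 [[275.0, 352.0], [304.0, 342.0], [328.0, 373.0], [299.0, 384.0]] [328. 439.]
42 [[267.0, 354.0], [297.0, 344.0], [321.0, 376.0], [291.0, 386.0]] [321. 441.]
46 [[260.0, 357.0], [289.0, 347.0], [313.0, 378.0], [284.0, 389.0]] [314. 444.]
```

The grip's front edge is at column 328, which puts the real draw at about 38 mm. Nothing has slipped, so I'll continue.

```bash
sed -i 's/round(e,2)))/round(e,2),r.get_wrist_force().round(1).tolist()))/' draw.py; python3 draw.py -16.4 2.0
```

```text
(-16.4, 39.98, 9.18, -1.61, [8.7, 1.6, -4.0])
(-17.2, 40.65, 10.29, -0.68, [10.0, 2.7, -5.1])
(-18.0, 41.41, 10.59, -0.59, [10.6, 2.2, -4.7])
(-18.8, 42.19, 10.54, -0.85, [9.4, 2.0, -5.6])
(-19.6, 42.81, 12.07, 0.51, [11.6, 2.8, -6.4])
(-20.4, 43.41, 13.85, 2.13, [12.9, 3.3, -7.3])
(-21.2, 44.0, 15.37, 3.49, [14.3, 3.8, -7.7])
(-22.0, 44.57, 17.12, 5.08, [16.3, 4.1, -9.5])
20.2083
```

```bash
python3 - <<'E'
from h import *
x=-22.
for dx in (2,4,6,7.5):
    r.line_to(tcp(x+dx,0,94),speed=25); f=favg(); print(x+dx,round(24-sx(),2),round(f,2),r.get_wrist_force().round(1))
    if f<1: break
print(r.get_time())
E
```

```text
-20.0 43.02 12.89 [12.9  3.5 -6.8]
-18.0 41.3 11.01 [ 9.8  1.7 -5.6]
-16.0 39.65 8.27 [ 7.4  1.8 -3.5]
-14.5 38.59 5.26 [ 6.1  1.2 -1.9]
21.475
```

```bash
python3 - <<'E'
from h import *
for x in (-13.5,-12.5,-11.5):
    r.line_to(tcp(x,0,94),speed=25); f=favg(); print(x,round(24-sx(),2),round(f,2),r.get_wrist_force().round(1))
    if f<.6: break
print(r.get_time())
E
```

```text
-13.5 37.75 1.59 [ 1.3 -0.   0.8]
-12.5 36.81 -0.05 [ 0.5 -0.2  0.7]
22.1083
```

The pull has gone to zero, so the sear holds. I'll clear forward a little, look, lift, and go over the paddle.

```bash
python3 - <<'E'
from h import *
r.line_to(tcp(-4,0,94),speed=40); print(round(favg(),2))
r.line_to(tcp(-4,0,150),speed=100)
r.line_to(tcp(-55,-80,150),speed=120)
r.line_to(tcp(-55,-80,66),speed=80)
print(r.get_time(),r.get_wrist_force(),r.get_eef_pos()-tcp(-55,-80,66))
pic("side","s3.png",(250,150,450,300),4)
E
```

```text
-0.34
25.3917 [-0.18351968  0.37435014  0.20311737] [ 0.36136859 -0.09718177  0.76363211]
```

View pics/s3.png

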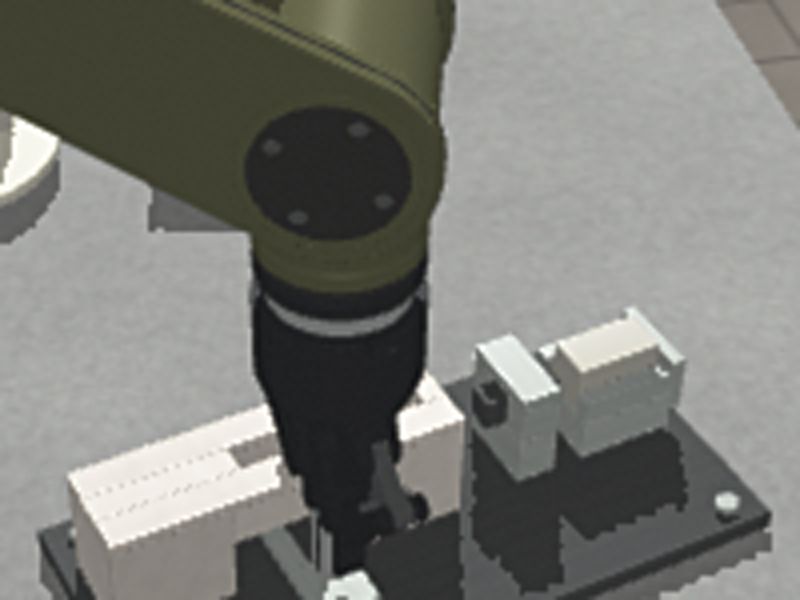

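The fingertips (345,565) are just over the paddle (340,585), and the die (488,405) is unmoved. Now I'll press.

```bash
python3 - <<'E'
from h import *
for z in (58,55,53,51.5,50,49,48,47):
    g=r.line_to(tcp(-55,-80,z),speed=25,guard=14); p=r.get_eef_pos(); print(z,g,round(p[2]-r.tip_extent,2),r.get_wrist_force().round(1))
    if g: break
r.line_to(tcp(-55,-80,75),speed=80); r.line_to(tcp(-55,-110,200),speed=150)
r.line_to(tcp(-120,-200,220),speed=150)
print(r.get_time(),r.get_wrist_force())
pic("side","s4.png",(250,220,450,350),4)
pic("top","t4.png",(265,115,395,305),3.15)
E
```

```text
58 False 57.67 [ 0.5 -0.2  0.1]
55 False 55.09 [0.2 0.2 0.1]
53 False 53.37 [-0.2 -0.   2.8]
51.5 False 51.37 [ 0.8 -0.7  1.9]
50 False 49.95 [-0.4 -0.1  2. ]
49 False 49.06 [ 0.4 -0.8  2.9]
48 False 48.06 [-0.2 -0.   3.2]
47 False 47.06 [ 0.8 -0.2  3.4]
30.0833 [-0.81473527 -0.72669015 -0.48020151]
```

View pics/s4.png

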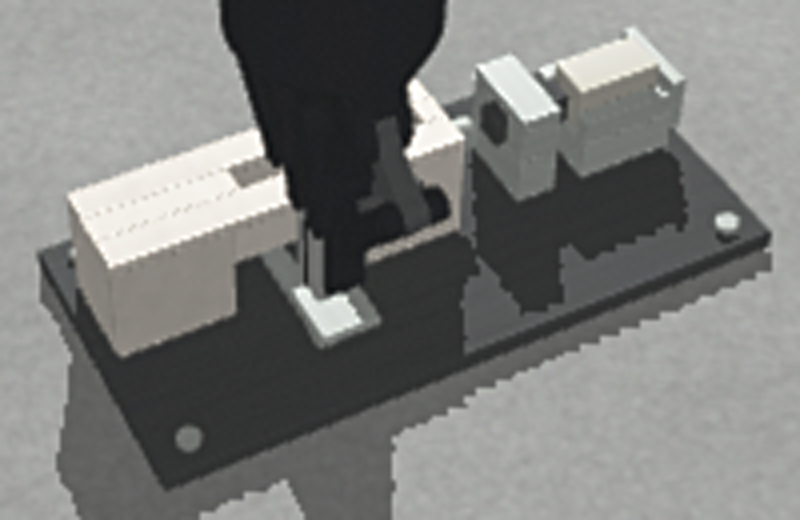

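View pics/t4.png

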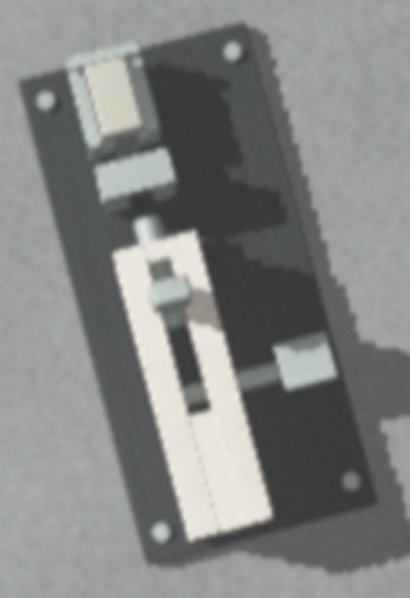

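The striker is back at rest (170,290 in the top crop). The die end moved from about column 471 to 481 in the side crop, roughly 5.5–6 mm, and its tail now shows beyond the guide at (563,105). The paddle is up and the arm is clear, so I'm handing in.

```bash
python3 - <<'E'
from h import *
r.sleep(.3);pic("top","t5.png");print(r.get_qvel().round(3));r.sign_off();print(r.get_time())
E
```

```text
[-0.003 -0.001 -0.    -0.002  0.    -0.   ]
the job is handed in; nothing more can be done
the job is handed in; nothing more can be done
```

View pics/t5.png

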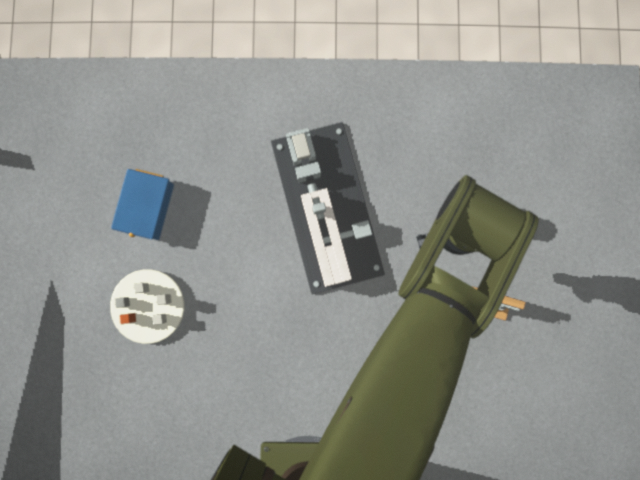

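The stamp was struck with one blow, fired by the spring alone, and the job is handed in at about 30.5 s on the robot's clock.

- **Drawing:** I drew the grip back with the closed fingers hooked in front of it. A drop in drag at about 33 mm looked like the catch, but the ease-forward test showed the spring still pulling. I drew on to about 43–44 mm, where the pull peaked at about 17 N. I estimate 5–6 N of that was on the buffer, against its 15 N limit.
- **Catch:** Easing forward then took the pull to zero, and I lifted the hand clear. It took about 8 mm of finger travel where the brief says 6, and I put the difference down to give in the arm and fingers.
- **Trip:** I pressed the paddle about 8 mm down. No reading taken between the 1–2 mm steps exceeded 3.4 N, and the 14 N guard never tripped. Momentary peaks between readings were not recorded.
- **Last checks:** The pictures show the striker back at rest, the paddle up, and the die moved about 5.5–6 mm into its guide, which matches struck home. I judged that by eye, to about 1 mm. The arm stood clear of everything.
- **Bystanders:** The ceramic box and the dish look unmoved. In the last picture the arm hid the jar and most of the tool strip, so I could not check those two, but the fingers were never taken low near either.

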